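Level the hold-down arm on the right spacer

ROBOT

A 6-joint arm with a two-finger parallel gripper is mounted at the origin on the work surface. World frame = base frame: x ahead of the robot, y to its left, z up, the work surface at z = 0. Lengths are in m, angles in rad, forces in N, time in s.
With the tool pointing down it reaches from about 0.375 to 0.825 m from the base axis. Payload 5.5 kg.
Tool frame: the origin (TCP) lies between the finger pads; the fingertips stand 25 mm ahead of it and the grasp point (between the pads) lies 6 mm ahead of it; z points along the fingers, y is the line along which they close (so a half turn about z gives the same grasp; the last joint's range is limited). The gripper opens to 85 mm and grips with 20 to 120 N. Pads are 22 mm wide; open, the fingers measure 114 mm over their backs; the gripper's body (76 mm by 85 mm) begins 54 mm behind the grasp point. The pads swing forward as they close: fully open they stand 13 mm farther back than shut.
Start: joints at [1.338, 0.314, -0.047, 1.21, 0, 1.571], TCP at [0.138, 0.584, 0.256] pointing down, gripper open.
Joint ranges: [-2.67, 2.67], [-0.69, 1.73], [-1.03, 1.25], [-2.08, 2.16], [-1.42, 1.45], [-3.14, 3.14]. Speed limits (rad/s): [2.39, 2.39, 3.01, 3.14, 3.14, 3.14].

INTERFACE

Orientations are given as a unit quaternion [x, y, z, w].
In Python, from bench import * gives the robot as it stands.
- The arm moves only by the tool send_rows, never from a script. Its argument "plan" is a list of rows, each an object of numbers: "x", "y", "z": the shift along the tool's x, y, z in units of 50 mm (1.0 is 50 mm); "spin": the turn about the tool's z in rad. In form: [{"x": .., "y": .., "z": .., "spin": ..}, ...]. A call has 1 to 5 rows; each row shifts and turns the commanded pose from where the row before left it, along the tool's axes as they then stand; what a row does not reach is not made up. A row lasts 1/8 s, in which the tool goes at most 62.5 mm and 10.7 degrees, less where a joint would pass 70% of its speed; a pose out of reach is approached as far as the arm can. A call is refused whole if a number of a shift passes 1 or a number of a turn 0.188, either way. A call with a gripper value outside its range is refused whole. "hand" is the opening, from 0 (shut) to 1 (fully open), set as the call begins (left out, the last holds). The fingers move at their own pace and stop on an object; the grip force is fixed at half the most. Time passes only in rows, so rows that do not move let the fingers close. It gives the time, the measured TCP pose, the force, the opening and the grip force at its end, in the units of the state.
- observe(): the state, without advancing time (a new reading comes with each control period).
- grab_frame(name): name is "scene" or "top" or "wrist"; returns the picture (384x512x3 uint8, blue, green, red); there is no depth.
- camera_info(name): a dict with "fx", "fy", "cx", "cy" (pixels), "R" (3x3) and "t" (3): a world point X has camera coordinates R X + t. Camera axes: x right, y down, z forward; pixel columns grow to the right and rows downward; lengths in m; the calibration is good to about 2 mm. A picture is of the moment at which its call begins: read the wrist's pose just before it. camera_info takes no time and is no camera call; for the wrist camera it gives the pose at the moment of the call.
- job_done(): hands the job in; it is judged then, once.
Trained networks look in the newest picture that a camera, given by its name, has taken for a name from the list of things; names that differ only in an ending like _2 or _b are one class to them, and where a whole thing is asked for, a point or a joint stands for the part that bears it (a point fixed in the world has none). Each returns a list of dicts, best first, with "confidence" (0 to 1); they miss things now and then, are a little off and sometimes report something else, mostly with a low value. They report only what shows in the picture. A call takes as long as a camera call. They do not tell look-alikes from the thing itself.
- silhouettes(name, camera): "pixels" (384x512 bool, what is visible of it) and "point" ([column, row] in pixels, amid what is visible of it).
- spot_point(name, camera): "point" ([column, row] in pixels: a listed point, or the origin of a listed thing).
The state is a dict: "time_s": time; "joint_pos": joint angles; "dq": joint speeds; "joint_efforts": joint torques, N m; "position": TCP position; "tool_rot": TCP orientation; "contact_force": force on the tool from outside, world axes, zero at the start; "wrist_torque": the same for the moment, N m; "finger_gap": finger opening in m; "grip_force": force on a finger pad.
Only numpy, scipy, OpenCV 4.12 (cv2) and the standard library are available. Lean on these libraries where they do the work, as an engineer would, in place of code of your own. Each camera call takes 0.05 s, during which the arm holds its last target. There are 200 camera calls.

TASK

Of the three look-alike spacer discs, find the one on which the stand's hold-down arm will lie level (36 mm high, the middle height) and slide it flat along the bench into the corner of the stand's L-shaped stop, up against both stops. Then take the raised arm by its handle and lower it gently, never letting it drop, until its foot rests on the disc, and let go. Leave the other two discs and the things around the stand where they are.

Things in the scene. Friction and masses are not known exactly. Their poses are not given: they have to be found in the camera images.
- stand: White hold-down stand, fixed. Origin: on the bench, where a disc's centre lies when it touches both stops; z up. Two stop bars 14 mm high and thick form an L open to -x and -y: far bar's face at x = 49 mm (y -7 to 63), left bar's face at y = 49 mm (x -12 to 49). Behind the left bar a 12 mm foot plate (x -32 to 63, y 63 to 148 mm) carries two steel cheeks, 82 mm high, that hold the arm's hinge.
- holddown (a joint): Angle of the arm, a steel bar 18 x 12 mm, 0.4 kg: 0 = level, from the hinge towards the stand's -y; positive = raised, 1.57 = upright; limits -0.25 to 1.6 rad. A rubber foot 32 mm wide, 110 mm along the arm, is then over the stand's origin, its underside 36 mm above the bench. The arm stays up near upright, but below about 1.25 rad it falls by its own weight unless held.
- hinge (a point): Middle of the arm's hinge, in the stand's frame at x = 0, y = 110, z = 66 mm. The hinge axis is the stand's x axis.
- handle (a point): Middle of the arm's grey handle: a round rod, 14 mm thick, 60 mm long, at the arm's free end, sticking out sideways to the stand's +x, parallel to the hinge axis. It can turn between finger pads as the arm swings. The bar's flank is 29 mm away towards -x. At arm angle q the point is in the stand's frame at x = 38, y = 110 - 170 cos q, z = 66 + 170 sin q (mm).
- disc22: A plain aluminium spacer disc standing flat on the bench, 22 mm high, 96 mm in diameter (too wide to grasp; 0.28 to 0.46 kg). Origin: centre of its underside, on the bench; z up.
- disc36: A plain aluminium spacer disc standing flat on the bench, 36 mm high, 96 mm in diameter (too wide to grasp; 0.4 to 0.65 kg). Origin: centre of its underside, on the bench; z up.
- disc50: A plain aluminium spacer disc standing flat on the bench, 50 mm high, 96 mm in diameter (too wide to grasp; 0.52 to 0.85 kg). Origin: centre of its underside, on the bench; z up.
- jar: Closed sample jar, 60 mm in diameter, 85 mm high, upright; origin: centre of its underside. A bystander: leave it where it is.
- beaker: Glass beaker, 64 mm in diameter, 85 mm high, upright; origin: centre of its underside. A bystander: leave it where it is.
- spatula: Broad steel spatula with a wooden handle, 170 mm long, lying on the bench along its x axis beyond the stand; origin: on its underside about midway. A bystander: leave it where it is.
Not all that is in view belongs to the job. Leave any blue or pink look-alike of the disc36 alone. Of the things that look like the stand, the middle-sized one is meant.

How it is judged:
On the way:
1. the 36 mm disc stands in the corner of the stop, within 8 mm of its spot, while the arm is still up (above 0.9 rad) (horizontal distance between disc36 and stand below 0.008 m and angle between disc36's own z axis and vertical below 0.06 rad and value of joint holddown above 0.9 rad), for 0.2 s.
At the end, for the whole second after the job is handed in: the 36 mm disc stands flat within 8 mm of its spot in the corner of the stop, and the arm rests on it, level within 0.05 rad; both at rest (horizontal distance between disc36 and stand below 0.008 m and height (world z) of disc36 below 0.004 m and angle between disc36's own z axis and vertical below 0.06 rad and value of joint holddown between -0.05 and 0.05 rad and velocity of joint holddown between -0.05 and 0.05 rad/s and linear speed of disc36 below 0.02 m/s); the robot touches nothing.
It fails at once if the arm drops or is slammed (faster than 2 rad/s downwards) (velocity of joint holddown below -2 rad/s).
It fails at once if the 36 mm disc is lifted (15 mm) or tipped (0.3 rad) instead of slid (height (world z) of disc36 above 0.015 m or angle between disc36's own z axis and vertical above 0.3 rad).
It fails at once if another disc is moved by more than 25 mm (distance of any of disc22, disc50 from where it was at the start of the episode above 0.025 m).
It fails at once if jar, beaker or spatula is moved by more than 25 mm (distance of any of jar, beaker, spatula from where it was at the start of the episode above 0.025 m).
It also fails if it takes over 58 s, if anything falls off the work surface, if the arm or the gripper's body presses on something with over 40 N, if the wrist force passes 120 N, or if a joint passes its speed limit or range.

## Working session

There is one attempt and no reset: what is moved stays moved. The work goes in short steps, Python scripts to look and compute and a tool call to move; the robot and the scene stay as the last step left them, time stands still between calls to the robot, and variables do not carry over. Pictures are saved under pics/ and viewed, at most 10 in all, crops included, and the job is handed in when it is done.

Besides the shell and the picture viewer there is one more tool, called after "Call:" in YAML: its name, and indented under it one key for each argument. send_rows: Moves the arm, as the interface text tells. Its arguments: {"type":"object","properties":{"plan":{"type":"array","items":{"type":"object","properties":{"x":{"type":"number"},"y":{"type":"number"},"z":{"type":"number"},"spin":{"type":"number"}}}},"hand":{"type":"number"}},"required":["plan"]}

```bash
mkdir -p pics
python3 - <<'E'
from bench import *
import cv2, numpy as np
a=grab_frame("scene"); b=grab_frame("top")
cv2.imwrite("pics/s1.png",a); cv2.imwrite("pics/t1.png",b)
for c in("scene","top"):
    i=camera_info(c); print(c,i["fx"],i["cx"],i["cy"],np.round(-np.array(i["R"]).T@np.array(i["t"]),3),np.round(i["R"],3).tolist())
    for n in("stand","hinge","handle","disc22","disc36","disc50","jar","beaker","spatula"):
        print(n,[(np.round(d["point"]).tolist(),round(d["confidence"],2)) for d in spot_point(n,c)])
s=observe();print(s["time_s"],s["position"],s["tool_rot"])
E
```

```text
scene 384.22446283390775 251.53119676447946 194.20940908465855 [ 0.814 -0.474  1.052] [[0.835, 0.55, -0.007], [0.47, -0.721, -0.51], [-0.286, 0.422, -0.86]]
stand [([362.0, 232.0], 0.77), ([282.0, 224.0], 0.71), ([221.0, 110.0], 0.61), ([313.0, 175.0], 0.26)]
hinge [([253.0, 78.0], 0.94), ([374.0, 202.0], 0.8), ([308.0, 190.0], 0.64)]
handle [([312.0, 174.0], 0.89), ([203.0, 115.0], 0.73)]
disc22 [([244.0, 194.0], 0.88), ([184.0, 265.0], 0.75), ([196.0, 311.0], 0.71), ([240.0, 270.0], 0.68), ([220.0, 232.0], 0.63)]
disc36 [([244.0, 194.0], 0.88), ([184.0, 265.0], 0.75), ([196.0, 311.0], 0.71), ([240.0, 270.0], 0.68), ([220.0, 232.0], 0.63)]
disc50 [([244.0, 194.0], 0.88), ([184.0, 265.0], 0.75), ([196.0, 311.0], 0.71), ([240.0, 270.0], 0.68), ([220.0, 232.0], 0.63)]
jar [([296.0, 166.0], 0.7)]
beaker [([326.0, 184.0], 0.68)]
spatula [([321.0, 259.0], 0.82), ([322.0, 186.0], 0.5)]
top 483.03426187149444 249.84303978161242 193.76004292368535 [ 0.26  -0.009  1.414] [[-0.023, -0.999, -0.025], [-0.986, 0.027, -0.163], [0.164, 0.021, -0.986]]
stand [([218.0, 93.0], 0.93), ([167.0, 303.0], 0.72)]
hinge [([192.0, 92.0], 0.97), ([219.0, 153.0], 0.83), ([108.0, 291.0], 0.64)]
handle [([192.0, 301.0], 0.97), ([227.0, 122.0], 0.89), ([228.0, 78.0], 0.83)]
disc22 [([299.0, 204.0], 0.93), ([375.0, 177.0], 0.92), ([253.0, 210.0], 0.71), ([320.0, 168.0], 0.63), ([348.0, 218.0], 0.61)]
disc36 [([299.0, 204.0], 0.93), ([375.0, 177.0], 0.92), ([253.0, 210.0], 0.71), ([320.0, 168.0], 0.63), ([348.0, 218.0], 0.61)]
disc50 [([299.0, 204.0], 0.93), ([375.0, 177.0], 0.92), ([253.0, 210.0], 0.71), ([320.0, 168.0], 0.63), ([348.0, 218.0], 0.61)]
jar [([187.0, 180.0], 0.92), ([253.0, 214.0], 0.46)]
beaker [([188.0, 148.0], 0.96)]
spatula [([260.0, 113.0], 0.64)]
1.0 [0.13841867 0.5838121  0.25631189] [ 1.16144623e-01  9.93232312e-01  1.31399315e-05 -1.55379537e-06]
```

View pics/s1.png

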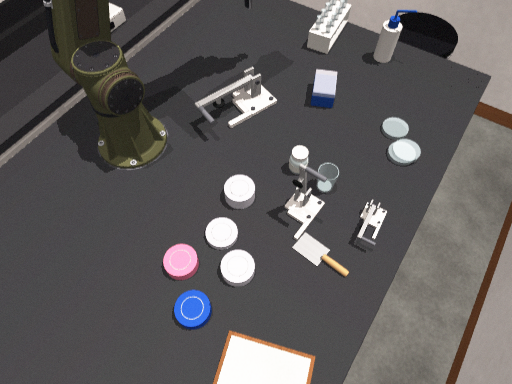

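View pics/t1.png

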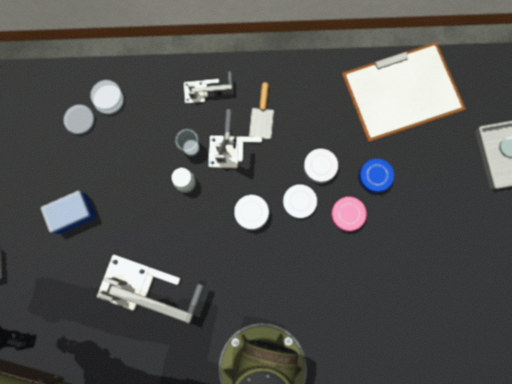

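The scene picture shows white discs at (240,191), (222,233) and (238,268), with the thick rim on the first and the thin one on the second. The middle stand is at about (305,205), with the jar, beaker and spatula around it. In the top picture the stand is at (225,150) and the discs are at (252,212), (300,201) and (321,166). Next I fit positions and heights.

```bash
cat > h.py <<'E'
from bench import *
import cv2, numpy as np
from scipy.optimize import least_squares
def proj(c,X):
    i=camera_info(c) if isinstance(c,str) else c
    p=np.atleast_2d(X)@np.array(i["R"]).T+np.array(i["t"])
    return np.c_[i["fx"]*p[:,0]/p[:,2]+i["cx"],i["fy"]*p[:,1]/p[:,2]+i["cy"]]
def onz(c,uv,z):
    i=camera_info(c) if isinstance(c,str) else c
    R=np.array(i["R"]);o=-R.T@np.array(i["t"])
    d=R.T@np.array([(uv[0]-i["cx"])/i["fx"],(uv[1]-i["cy"])/i["fy"],1]);return o+d*(z-o[2])/d[2]
E
python3 - <<'E'
from h import *
t=np.linspace(0,6.28,60)
sc=camera_info("scene"); tp=camera_info("top")
def hull(c,x,y,h):
    P=np.vstack([np.c_[x+.048*np.cos(t),y+.048*np.sin(t),0*t+z] for z in(0,h)])
    return cv2.convexHull(proj(c,P).astype(np.float32))
sils={c:silhouettes("disc36",c) for c in("scene","top")}
for c,i in(("scene",sc),("top",tp)):
    for s in sils[c]:
        cn=max(cv2.findContours(s["pixels"].astype(np.uint8),0,1)[0],key=cv2.contourArea)[:,0].astype(np.float32)
        for h in(.022,.036,.050):
            f=lambda p:[cv2.pointPolygonTest(hull(i,p[0],p[1],h),tuple(map(float,q)),True)-.5 for q in cn]
            p0=onz(i,s["point"],h/2)
            r=least_squares(f,p0[:2],diff_step=1e-3)
            print(c,np.round(s["point"]),h,np.round(r.x,4),"rms",round(float(np.sqrt(np.mean(r.fun**2))),2))
a=cv2.imread("pics/t1.png")[100:180,175:275];b=cv2.imread("pics/s1.png")[140:245,265:365]
cv2.imwrite("pics/c.png",np.hstack([cv2.resize(x,(400,600 if 0 else 400),interpolation=cv2.INTER_CUBIC) for x in(a,b)]))
for n in("hinge","handle","stand","jar","beaker"):
    for c in("scene","top"):print(n,c,[(np.round(d["point"],1).tolist(),np.round(onz(c,d["point"],{"hinge":.066,"handle":.235}.get(n,0))[:2],3).tolist(),round(d["confidence"],2)) for d in spot_point(n,c)])
E
```

```text
scene [184. 263.] 0.022 [ 0.4224 -0.2603] rms 0.7
scene [184. 263.] 0.036 [ 0.4253 -0.2618] rms 0.34
scene [184. 263.] 0.05 [ 0.4283 -0.2633] rms 1.0
scene [221. 231.] 0.022 [ 0.4672 -0.1249] rms 0.72
scene [221. 231.] 0.036 [ 0.4697 -0.1274] rms 1.47
scene [221. 231.] 0.05 [ 0.4723 -0.1299] rms 2.25
scene [194. 310.] 0.022 [ 0.5329 -0.3489] rms 0.77
scene [194. 310.] 0.036 [ 0.5351 -0.3497] rms 0.6
scene [194. 310.] 0.05 [ 0.5374 -0.3506] rms 1.0
scene [314. 254.] 0.022 [ 0.7401 -0.0255] rms 7.74
scene [314. 254.] 0.036 [ 0.7404 -0.0286] rms 7.85
scene [314. 254.] 0.05 [ 0.7408 -0.0337] rms 8.0
scene [239. 270.] 0.022 [ 0.568 -0.187] rms 0.83
scene [239. 270.] 0.036 [ 0.5699 -0.1891] rms 0.32
scene [239. 270.] 0.05 [ 0.5718 -0.1913] rms 0.73
scene [240. 190.] 0.022 [0.4317 0.024 ] rms 1.57
scene [240. 190.] 0.036 [0.4344 0.0205] rms 0.74
scene [240. 190.] 0.05 [0.4371 0.017 ] rms 0.54
top [299. 202.] 0.022 [ 0.4678 -0.1224] rms 0.42
top [299. 202.] 0.036 [ 0.4665 -0.1217] rms 0.69
top [299. 202.] 0.05 [ 0.4652 -0.121 ] rms 1.01
top [250. 212.] 0.022 [0.439  0.0197] rms 0.62
top [250
[... 810 characters left out ...]
], [0.641, 0.061], 0.89), ([202.6, 115.1], [0.285, 0.068], 0.73)]
handle top [([191.8, 301.0], [0.2, 0.161], 0.97), ([227.3, 121.8], [0.643, 0.069], 0.89), ([228.0, 78.3], [0.76, 0.066], 0.83)]
stand scene [([362.2, 232.5], [0.817, 0.112], 0.77), ([281.9, 224.5], [0.601, 0.003], 0.71), ([220.7, 110.0], [0.174, 0.28], 0.61), ([312.9, 175.1], [0.594, 0.213], 0.26)]
stand top [([217.9, 93.0], [0.812, 0.113], 0.93), ([167.2, 302.9], [0.184, 0.266], 0.72)]
jar scene [([295.8, 166.3], [0.529, 0.213], 0.7)]
jar top [([186.7, 179.6], [0.543, 0.209], 0.92), ([253.4, 214.1], [0.434, 0.012], 0.46)]
beaker scene [([326.4, 184.2], [0.647, 0.206], 0.68)]
beaker top [([187.7, 148.0], [0.641, 0.206], 0.96)]
```

View pics/c.png

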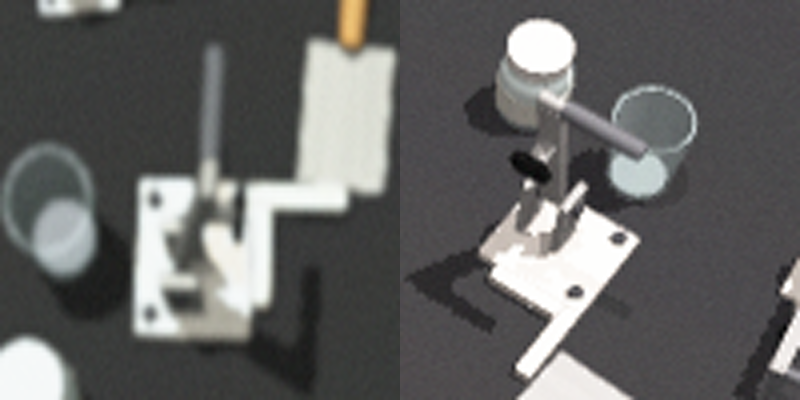

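Run:
```python
from h import *
M=[([49,-7,14],(261.8,142)),([63,-7,14],(262,137)),([49,49,14],(242.5,142)),([-12,49,14],(242.5,161)),([63,148,12],(209.5,135.6)),([-32,148,12],(208.3,167)),([-32,63,12],(237.5,168))]
w=[];S=np.array([m[0] for m in M])/1000.
for m in M:w.append(onz("top",m[1],m[0][2]/1000)[:2])
w=np.array(w)
def T(p,S):
    c,s=np.cos(p[2]),np.sin(p[2]);return S[:,:2]@np.array([[c,s],[-s,c]])+p[:2]
r=least_squares(lambda p:(T(p,S)-w).ravel(),[.6,0,0]);print(np.round(r.x,4),np.round(r.fun*1000,1))
# refine arm angle: handle points
def hp(q):return np.array([[.038,.110-.170*np.cos(q),.066+.170*np.sin(q)]])
for q in(1.3,1.4,1.5,1.6):
    X=np.c_[T(r.x,hp(q)),hp(q)[:,2]];print(q,X,proj("top",X),proj("scene",X))
E=[]
H=np.array([[49,-7,14],[49,49,14],[-12,49,14],[63,148,12],[63,-7,14]])/1000
print(proj("scene",np.c_[T(r.x,H),H[:,2]]))
sp=[d["pixels"] for d in silhouettes("spatula","top")]
for p in sp:
    v,u=np.nonzero(p);print(u.min(),u.max(),v.min(),v.max(), onz("top",(u.min(),v.max()),0),onz("top",(u.max(),v.min()),0))
i=camera_info("wrist");print(np.round(i["R"],3).tolist(),np.round(-np.array(i["R"]).T@np.array(i["t"]),3),i["fx"])
```

```text
[ 0.6008 -0.0076 -0.0581] [ 0.5  0.8 -1.   1.   2.  -1.  -0.6  1.3 -1.7 -2.1  0.1 -1.   0.7  1.1]
1.3 [[0.6424692  0.05460122 0.22980489]] [[233.23064954 122.49043766]] [[311.58137862 177.45740084]]
1.4 [[0.6434323  0.07115361 0.23352645]] [[226.64106781 121.86993068]] [[315.22808657 172.29068211]]
1.5 [[0.64441216 0.08799422 0.23557415]] [[219.96116294 121.44830466]] [[318.81447488 167.45763944]]
1.6 [[0.645399   0.10495477 0.23592751]] [[213.28459154 121.23221776]] [[322.28939114 163.02335644]]
[[292.48005732 235.74661041]
 [302.80192051 222.04367623]
 [285.9723296  211.39659254]
 [323.86168982 201.73499697]
 [296.46009826 238.3422701 ]]
249 272 83 137 [0.66947203 0.01999069 0.        ] [ 0.83933255 -0.05480543  0.        ]
[[0.232, 0.973, -0.001], [0.928, -0.221, 0.3], [0.292, -0.07, -0.954]] [0.064 0.602 0.374] 327.3111738799758
```

Disc36 is at (0.570,-0.188), its spot is at (0.601,-0.008), and the stand yaw is -0.058. First I turn the tool so it can cradle the disc at a heading of 62°.

Call:
send_rows:
  plan:
    - {"z":-0.2,"spin":-0.187}
    - {"z":-0.2,"spin":-0.187}
    - {"z":-0.2,"spin":-0.187}
    - {"z":-0.2,"spin":-0.187}
    - {"z":-0.2,"spin":-0.187}
  hand: 0.62

```text
$.plan[0]: bad value
```

Call:
send_rows:
  plan:
    - {"spin":-0.187}
    - {"spin":-0.187}
    - {"spin":-0.01}
    - {}

```text
$.plan[0]: bad value
```

```bash
cat >> h.py <<'E'
from scipy.spatial.transform import Rotation as Ro
def go(*pts):
    s=observe();R=Ro.from_quat(s["tool_rot"]).as_matrix();p=np.array(s["position"])
    print("t",s["time_s"],np.round(p,4),"head",np.degrees(np.arctan2(R[1,0],R[0,0])).round(1),"gap",s["finger_gap"],np.round(s["contact_force"],1),s["grip_force"])
    for q in pts:
        d=R.T@(np.array(q)-p)/.05;print(q,"->",np.round(d,2));p=np.array(q)
E
python3 -c "
from h import *
go([.40,.42,.3],[.42,.05,.3],[.535,-.254,.2],[.535,-.254,.032])"
```

```text
t 1.65 [0.1384 0.5838 0.2563] head 166.7 gap 0.08522710412169161 [ 0.1 -0.2 -0.1] 0.0
[0.4, 0.42, 0.3] -> [-5.85 -1.98 -0.87]
[0.42, 0.05, 0.3] -> [-2.1  -7.11  0.  ]
[0.535, -0.254, 0.2] -> [-3.64 -5.39  2.  ]
[0.535, -0.254, 0.032] -> [0.   0.   3.36]
```

Call:
send_rows:
  plan:
    - {"x":0,"y":0,"z":-0.2,"spin":-0.187}
    - {"x":0,"y":0,"z":-0.2,"spin":-0.187}
    - {"x":0,"y":0,"z":-0.2,"spin":-0.187}
    - {"x":0,"y":0,"z":-0.2,"spin":-0.187}
    - {"x":0,"y":0,"z":-0.2,"spin":-0.187}
  hand: 0.62

```text
time_s: 2.28
position: [0.1384, 0.5838, 0.3066]
tool_rot: [-0.347, 0.938, -0.0, -0.0]
contact_force: [1.1, 0.2, 0.0]
finger_gap: 0.0531
grip_force: 0.0
```

Call:
send_rows:
  plan:
    - {"x":0,"y":0,"z":0,"spin":-0.187}
    - {"x":0,"y":0,"z":0,"spin":-0.187}
    - {"x":0,"y":0,"z":0,"spin":-0.01}
    - {"x":0,"y":0,"z":0,"spin":0}

```text
time_s: 2.78
position: [0.1384, 0.5838, 0.3063]
tool_rot: [-0.516, 0.857, -0.0, -0.0]
contact_force: [0.6, -1.0, 0.9]
finger_gap: 0.0531
grip_force: 0.0
```

```bash
python3 -c "
from h import *
go([.40,.42,.3],[.42,.05,.3],[.535,-.254,.2],[.535,-.254,.032])"
```

```text
t 2.775 [0.1384 0.5838 0.3063] head -117.9 gap 0.053123769718412615 [ 0.6 -1.   0.9] 0.0
[0.4, 0.42, 0.3] -> [ 0.44 -6.16  0.13]
[0.42, 0.05, 0.3] -> [ 6.35 -3.82  0.  ]
[0.535, -0.254, 0.2] -> [ 4.29 -4.88  2.  ]
[0.535, -0.254, 0.032] -> [-0.    0.    3.36]
```

Call:
send_rows:
  plan:
    - {"x":0.06,"y":-0.88,"z":0,"spin":0}
    - {"x":0.06,"y":-0.88,"z":0,"spin":0}
    - {"x":0.06,"y":-0.88,"z":0,"spin":0}
    - {"x":0.06,"y":-0.88,"z":0,"spin":0}
    - {"x":0.06,"y":-0.88,"z":0,"spin":0}

```text
time_s: 3.4
position: [0.3272, 0.4672, 0.3064]
tool_rot: [-0.516, 0.857, 0.0, 0.0]
contact_force: [0.8, 0.1, -0.7]
finger_gap: 0.0528
grip_force: 0.0
```

Call:
send_rows:
  plan:
    - {"x":0.06,"y":-0.88,"z":0,"spin":0}
    - {"x":0.06,"y":-0.88,"z":0,"spin":0}
    - {"x":0.8,"y":-0.48,"z":0,"spin":0}
    - {"x":0.8,"y":-0.48,"z":0,"spin":0}
    - {"x":0.8,"y":-0.48,"z":0,"spin":0}

```text
time_s: 4.03
position: [0.409, 0.2806, 0.3062]
tool_rot: [-0.516, 0.857, -0.0, -0.0]
contact_force: [0.7, -1.6, -0.4]
finger_gap: 0.0528
grip_force: 0.0
```

Call:
send_rows:
  plan:
    - {"x":0.8,"y":-0.48,"z":0,"spin":0}
    - {"x":0.8,"y":-0.48,"z":0,"spin":0}
    - {"x":0.8,"y":-0.48,"z":0,"spin":0}
    - {"x":0.8,"y":-0.48,"z":0,"spin":0}
    - {"x":0.75,"y":-0.48,"z":0,"spin":0}

```text
time_s: 4.65
position: [0.423, 0.0499, 0.3065]
tool_rot: [-0.516, 0.857, -0.0, 0.0]
contact_force: [0.4, -0.1, 0.1]
finger_gap: 0.0528
grip_force: 0.0
```

```bash
python3 -c "
from h import *
go([.535,-.254,.15],[.535,-.254,.032])"
```

```text
t 4.65 [0.423  0.0499 0.3065] head -117.9 gap 0.052796960996217654 [ 0.4 -0.1  0.1] 0.0
[0.535, -0.254, 0.15] -> [ 4.32 -4.82  3.13]
[0.535, -0.254, 0.032] -> [0.   0.   2.36]
```

Call:
send_rows:
  plan:
    - {"x":0.62,"y":-0.69,"z":0.2,"spin":0}
    - {"x":0.62,"y":-0.69,"z":0.2,"spin":0}
    - {"x":0.62,"y":-0.69,"z":0.2,"spin":0}
    - {"x":0.62,"y":-0.69,"z":0.2,"spin":0}
    - {"x":0.62,"y":-0.69,"z":0.4,"spin":0}

```text
time_s: 5.28
position: [0.5046, -0.1679, 0.2467]
tool_rot: [-0.516, 0.857, -0.001, 0.001]
contact_force: [0.4, 0.6, -0.3]
finger_gap: 0.0528
grip_force: 0.0
```

Call:
send_rows:
  plan:
    - {"x":0.61,"y":-0.69,"z":0.4,"spin":0}
    - {"x":0.61,"y":-0.68,"z":0.5,"spin":0}
    - {"x":0,"y":0,"z":0.8,"spin":0}
    - {"x":0,"y":0,"z":0.2,"spin":0}
    - {"x":0,"y":0,"z":0,"spin":0}

```text
time_s: 5.9
position: [0.5353, -0.2515, 0.1512]
tool_rot: [-0.517, 0.856, 0.001, -0.0]
contact_force: [1.1, 0.1, 1.2]
finger_gap: 0.0528
grip_force: 0.0
```

```bash
python3 -c "
from h import *
cv2.imwrite('pics/w2.png',grab_frame('wrist'))
go([.535,-.254,.032],[.577+.003,-.052+.006,.032])
f=grab_frame('top')
for s in silhouettes('disc36','wrist')[:4]: print(np.round(s['point']),onz('wrist',s['point'],.036),s['confidence'])
"
```

```text
t 5.95 [ 0.5362 -0.2517  0.1524] head -117.8 gap 0.05322647035827859 [0.2 0.2 0.4] 0.0
[0.535, -0.254, 0.032] -> [0.05 0.   2.41]
[0.58, -0.046, 0.032] -> [-4.1   1.14 -0.  ]
[402. 262.] [ 0.46151934 -0.15077039  0.036     ] 0.95
[391. 113.] [ 0.42740911 -0.2641124   0.036     ] 0.94
[192.  75.] [ 0.53754712 -0.35024655  0.036     ] 0.92
[259. 272.] [ 0.56733746 -0.1951061   0.036     ] 0.74
```

View pics/w2.png

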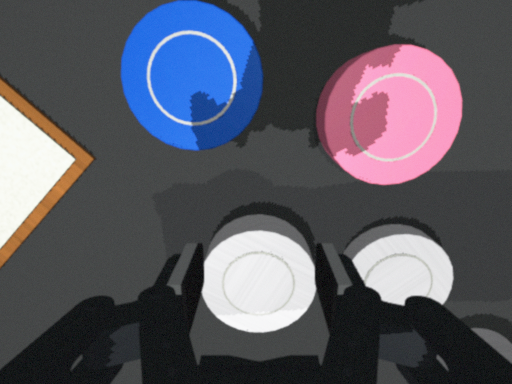

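The wrist view shows the target disc centred between the fingers at (259,280), with disc22 to the right at (398,270) and clear of them. I lower the tool and push.

Call:
send_rows:
  plan:
    - {"x":0,"y":0,"z":0.7,"spin":0}
    - {"x":0,"y":0,"z":0.7,"spin":0}
    - {"x":0,"y":0,"z":0.6,"spin":0}
    - {"x":0,"y":0,"z":0.45,"spin":0}
    - {"x":0,"y":0,"z":0,"spin":0}

```text
time_s: 6.68
position: [0.5354, -0.2515, 0.0286]
tool_rot: [-0.517, 0.856, 0.001, -0.0]
contact_force: [-0.2, 0.5, -0.2]
finger_gap: 0.053
grip_force: 0.0
```

Call:
send_rows:
  plan:
    - {"x":-0.1,"y":0.0,"z":0,"spin":0}
    - {"x":-0.1,"y":0.0,"z":0,"spin":0}
    - {"x":-0.1,"y":0.0,"z":0,"spin":0}
    - {"x":-0.1,"y":0.0,"z":0,"spin":0}
    - {"x":-0.1,"y":0.0,"z":0,"spin":0}

```text
time_s: 7.3
position: [0.5475, -0.2301, 0.029]
tool_rot: [-0.517, 0.856, -0.0, -0.001]
contact_force: [-1.1, -3.2, 1.7]
finger_gap: 0.0527
grip_force: 1.6
```

```bash
python3 -c "
from h import *
go([.58,-.046,.028])"
```

```text
t 7.3 [ 0.5475 -0.2301  0.029 ] head -117.8 gap 0.052694985852552854 [-1.1 -3.2  1.7] 1.6119394451379776
[0.58, -0.046, 0.028] -> [-3.56  1.14  0.01]
```

Call:
send_rows:
  plan:
    - {"x":-0.2,"y":0.06,"z":0,"spin":0}
    - {"x":-0.2,"y":0.06,"z":0,"spin":0}
    - {"x":-0.2,"y":0.06,"z":0,"spin":0}
    - {"x":-0.2,"y":0.06,"z":0,"spin":0}
    - {"x":-0.2,"y":0.06,"z":0,"spin":0}

```text
time_s: 7.92
position: [0.5576, -0.1781, 0.0289]
tool_rot: [-0.517, 0.856, -0.0, -0.0]
contact_force: [-0.2, -4.4, 2.2]
finger_gap: 0.053
grip_force: 1.8
```

Call:
send_rows:
  plan:
    - {"x":-0.2,"y":0.06,"z":0,"spin":0}
    - {"x":-0.2,"y":0.07,"z":0,"spin":0}
    - {"x":-0.2,"y":0.07,"z":0,"spin":0}
    - {"x":-0.2,"y":0.07,"z":0,"spin":0}
    - {"x":-0.2,"y":0.07,"z":0,"spin":0}

```text
time_s: 8.55
position: [0.5658, -0.1259, 0.0289]
tool_rot: [-0.517, 0.856, -0.0, -0.0]
contact_force: [-0.4, -3.8, 3.2]
finger_gap: 0.0529
grip_force: 2.1
```

Call:
send_rows:
  plan:
    - {"x":-0.2,"y":0.07,"z":0,"spin":0}
    - {"x":-0.2,"y":0.07,"z":0,"spin":0}
    - {"x":-0.2,"y":0.07,"z":0,"spin":0}
    - {"x":-0.2,"y":0.07,"z":0,"spin":0}
    - {"x":-0.2,"y":0.07,"z":0,"spin":0}

```text
time_s: 9.18
position: [0.5736, -0.0734, 0.0288]
tool_rot: [-0.517, 0.856, 0.0, -0.0]
contact_force: [0.2, -3.5, 3.8]
finger_gap: 0.0528
grip_force: 2.3
```

```bash
python3 -c "
from h import *
go([.58,-.046,.028])
f=grab_frame('scene');cv2.imwrite('pics/s3.png',cv2.resize(f[140:290,200:400],(800,600),interpolation=cv2.INTER_CUBIC))
for c in ('scene','top'):
  for s in spot_point('disc36',c): print(c,np.round(s['point']),onz(c,s['point'],0))
"
```

```text
t 9.175 [ 0.5736 -0.0734  0.0288] head -117.8 gap 0.05284604516607949 [ 0.2 -3.5  3.8] 2.2682685032486916
[0.58, -0.046, 0.028] -> [-0.55  0.14  0.02]
scene [242. 193.] [0.43814206 0.03004356 0.        ]
scene [184. 264.] [ 0.43101218 -0.25929331  0.        ]
scene [222. 232.] [ 0.46345806 -0.11698024  0.        ]
scene [276. 234.] [ 0.60407144 -0.03412219  0.        ]
scene [196. 309.] [ 0.53911768 -0.34150516  0.        ]
top [317. 169.] [ 0.56494889 -0.18065492  0.        ]
top [251. 212.] [0.44004961 0.02047791 0.        ]
top [300. 206.] [ 0.45467824 -0.12413952  0.        ]
top [221. 152.] [0.62528835 0.10612342 0.        ]
```

View pics/s3.png

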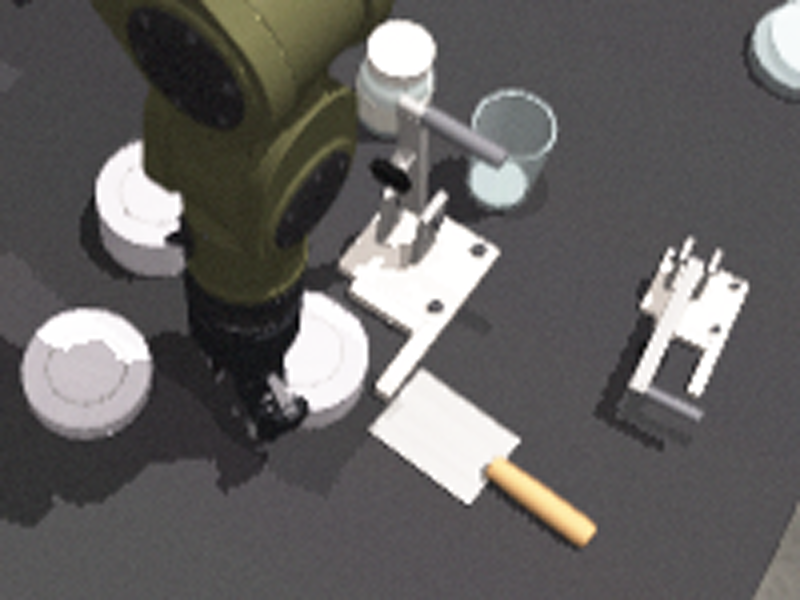

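The disc rides in the cradle at about (320,360) in the crop, next to the stop and clear of the spatula and the arm. I close the last 25 mm slowly.

Call:
send_rows:
  plan:
    - {"x":-0.1,"y":0.03,"z":0,"spin":0}
    - {"x":-0.1,"y":0.03,"z":0,"spin":0}
    - {"x":-0.1,"y":0.03,"z":0,"spin":0}
    - {"x":-0.08,"y":0.02,"z":0,"spin":0}
    - {"x":0,"y":0,"z":0,"spin":0}

```text
time_s: 9.95
position: [0.5776, -0.0541, 0.0288]
tool_rot: [-0.517, 0.856, 0.0, 0.0]
contact_force: [-1.2, 0.5, -1.3]
finger_gap: 0.0527
grip_force: 0.1
```

Call:
send_rows:
  plan:
    - {"x":-0.06,"y":0.01,"z":0,"spin":0}
    - {"x":-0.06,"y":0.0,"z":0,"spin":0}
    - {"x":0,"y":0,"z":0,"spin":0}

```text
time_s: 10.32
position: [0.58, -0.0491, 0.0288]
tool_rot: [-0.517, 0.856, 0.0, 0.0]
contact_force: [-1.3, -1.3, 0.7]
finger_gap: 0.0527
grip_force: 0.7
```

Call:
send_rows:
  plan:
    - {"x":-0.06,"y":0.0,"z":0,"spin":0}
    - {"x":-0.06,"y":0.0,"z":0,"spin":0}
    - {"x":0,"y":0,"z":0,"spin":0}

```text
time_s: 10.7
position: [0.5803, -0.0483, 0.0287]
tool_rot: [-0.516, 0.857, -0.003, -0.004]
contact_force: [-8.3, -15.7, 6.5]
finger_gap: 0.0531
grip_force: 9.0
```

Call:
send_rows:
  plan:
    - {"x":-0.06,"y":0.0,"z":0,"spin":0}
    - {"x":-0.04,"y":0.0,"z":0,"spin":0}
    - {"x":0,"y":0,"z":0,"spin":0}

```text
time_s: 11.08
position: [0.5805, -0.048, 0.0288]
tool_rot: [-0.515, 0.857, -0.006, -0.008]
contact_force: [-14.4, -29.4, 11.7]
finger_gap: 0.0531
grip_force: 15.0
```

Call:
send_rows:
  plan:
    - {"x":0.3,"y":0,"z":0,"spin":0}
    - {"x":0.5,"y":0,"z":0,"spin":0}
    - {"x":0.5,"y":0,"z":-0.2,"spin":0}
    - {"x":0.3,"y":0,"z":-0.8,"spin":0.1}
    - {"x":0,"y":0,"z":-0.9,"spin":0.18}

```text
time_s: 11.7
position: [0.5469, -0.1106, 0.1243]
tool_rot: [-0.389, 0.921, 0.001, -0.0]
contact_force: [0.4, -0.6, -0.4]
finger_gap: 0.0531
grip_force: 0.0
```

Call:
send_rows:
  plan:
    - {"x":0,"y":0,"z":-0.9,"spin":0.18}
    - {"x":0,"y":0,"z":-0.9,"spin":0.18}
    - {"x":0,"y":0,"z":-0.9,"spin":0.18}
    - {"x":0,"y":0,"z":-0.9,"spin":0.18}
    - {"x":0,"y":0,"z":0,"spin":0.14}
  hand: 0.8

```text
time_s: 12.32
position: [0.5502, -0.1101, 0.3084]
tool_rot: [0.029, 1.0, 0.0, 0.004]
contact_force: [0.2, 0.8, -0.6]
finger_gap: 0.0681
grip_force: 0.0
```

Run:
```python
from h import *
f=grab_frame('scene');g=grab_frame('top')
for c in ('scene','top'):
  for s in spot_point('disc36',c): print(c,np.round(s['point']),onz(c,s['point'],0).round(3),s["confidence"])
  for s in spot_point('handle',c): print(c,np.round(s['point'],1),onz(c,s['point'],.233).round(4),s["confidence"])
a=g[100:200,190:323];b=f[150:250,245:378]
cv2.imwrite('pics/c4.png',np.hstack([cv2.resize(x,(400,300),interpolation=cv2.INTER_CUBIC) for x in(a,b)]))
go([.643,.068,.31])
```

```text
scene [222. 232.] [ 0.464 -0.116  0.   ] 0.83
scene [185. 265.] [ 0.435 -0.259  0.   ] 0.76
scene [281. 229.] [ 0.608 -0.011  0.   ] 0.62
scene [193. 314.] [ 0.539 -0.356  0.   ] 0.6
scene [315.1 175. ] [0.647 0.064 0.233] 0.73
scene [206.7 113.9] [0.291  0.0793 0.233 ] 0.69
scene [367.1 239.4] [ 0.833  -0.0276  0.233 ] 0.48
top [254. 213.] [0.439 0.012 0.   ] 0.88
top [374. 175.] [ 0.543 -0.347  0.   ] 0.84
top [193.9 298.9] [0.2044 0.1566 0.233 ] 0.68
top [226.5 120.2] [0.648  0.0715 0.233 ] 0.62
top [228.5  79.2] [0.758  0.0646 0.233 ] 0.61
t 12.625 [ 0.5474 -0.11    0.303 ] head 177.0 gap 0.06845240885200761 [ 0.2 -0.3 -0.4] 0.0
[0.643, 0.068, 0.31] -> [-1.73  3.65 -0.14]
```

View pics/c4.png

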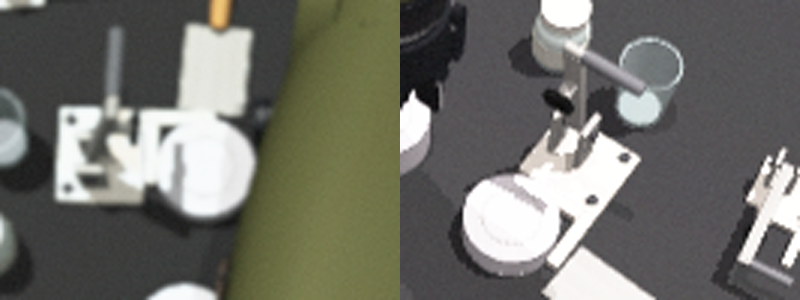

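Both crops show the disc seated in the L, at (205,165) in the left one and (510,220) in the right one. The arm is still up. I move over the handle.

Call:
send_rows:
  plan:
    - {"x":-0.4,"y":0.85,"z":-0.1,"spin":0}
    - {"x":-0.4,"y":0.85,"z":-0.1,"spin":0}
    - {"x":-0.4,"y":0.85,"z":0,"spin":0}
    - {"x":-0.4,"y":0.8,"z":0,"spin":0.005}
    - {"x":-0.15,"y":0.3,"z":0,"spin":0}
  hand: 1.0

```text
time_s: 13.25
position: [0.6454, 0.0694, 0.3125]
tool_rot: [0.028, 1.0, 0.0, -0.001]
contact_force: [-0.2, -0.9, -0.5]
finger_gap: 0.0856
grip_force: 0.0
```

Run:
```python
from h import *
f=grab_frame('wrist');cv2.imwrite('pics/w5.png',f)
w=camera_info('wrist')
for s in spot_point('handle','wrist'): print(np.round(s['point'],1),onz(w,s['point'],.233).round(4),s["confidence"])
for s in silhouettes('handle','wrist')[:2]: print(np.round(s['point'],1),onz(w,s['point'],.233).round(4),s["confidence"])
for s in spot_point('disc36','wrist')[:3]: print(np.round(s['point'],1),onz(w,s['point'],.0).round(4),s["confidence"])
go([.644,.069,.239])
```

```text
[269.2 297.2] [0.7077 0.074  0.233 ] 0.64
[259.2 217.8] [0.6477 0.0703 0.233 ] 0.59
[260.1 170.7] [0.6165 0.0726 0.233 ] 0.75
[296.5 275.3] [0.6913 0.0935 0.233 ] 0.73
[86.4 11.5] [ 0.469  -0.1225  0.    ] 0.95
[200.3 123.6] [ 0.605  -0.0033  0.    ] 0.76
t 13.45 [0.6445 0.0665 0.3133] head 176.6 gap 0.08559323190938159 [-0.2 -1.3 -0.2] 0.0
[0.644, 0.069, 0.239] -> [0.01 0.05 1.49]
```

View pics/w5.png

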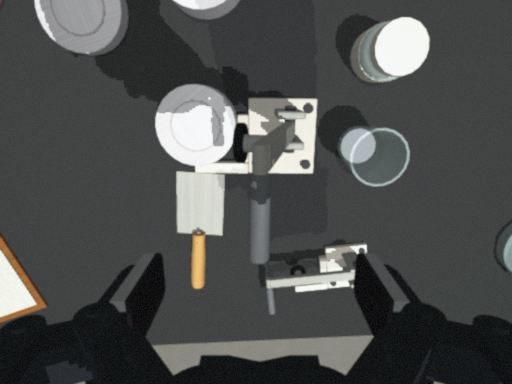

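The rod's middle is at (260,218), or (0.648,0.070). The disc at (200,124) touches both bars. I go down and grip.

Call:
send_rows:
  plan:
    - {"x":-0.06,"y":0.05,"z":0.4,"spin":0}
    - {"x":0,"y":0,"z":0.5,"spin":0}
    - {"x":0,"y":0,"z":0.4,"spin":0}
    - {"x":0,"y":0,"z":0.2,"spin":0}
    - {"x":0,"y":0,"z":0,"spin":0}

```text
time_s: 14.08
position: [0.6475, 0.0685, 0.2386]
tool_rot: [0.03, 1.0, -0.0, -0.001]
contact_force: [-0.7, 1.2, 0.6]
finger_gap: 0.0855
grip_force: 0.0
```

Call:
send_rows:
  plan:
    - {"x":0,"y":0,"z":0,"spin":0}
    - {"x":0,"y":0,"z":0,"spin":0}
    - {"x":0,"y":0,"z":0,"spin":0}
    - {"x":0,"y":0,"z":0,"spin":0}
    - {"x":0,"y":0,"z":0,"spin":0}
  hand: 0

```text
time_s: 14.7
position: [0.6482, 0.0695, 0.2392]
tool_rot: [0.029, 1.0, -0.0, 0.0]
contact_force: [-0.8, 0.2, 2.3]
finger_gap: 0.0122
grip_force: 58.5
```

Run:
```python
from h import *
go([.644,.069,.239])
s=observe();R=Ro.from_quat(s["tool_rot"]).as_matrix();p=s["position"]
# stand-frame y of TCP
a=-.058;y=-np.sin(a)*(p[0]-.6015)+np.cos(a)*(p[1]+.007);z=p[2]-.006
print("y,z",y,z,"r",np.hypot(.110-y,z-.066),"q",np.arctan2(z-.066,.110-y))
```

```text
t 14.7 [0.6482 0.0695 0.2392] head 176.6 gap 0.012247389641395368 [-0.8  0.2  2.3] 58.45910310745239
[0.644, 0.069, 0.239] -> [ 0.08 -0.02  0.  ]
y,z 0.07909425136075914 0.23322122632826295 r 0.17005323823344287 q 1.388039062944451
```

Run:
```python
import numpy as np
q=np.r_[np.linspace(1.388,.14,21),.1,.07,.04,.02,0]
c=np.round(np.c_[-.170*np.cos(q),-.170*np.sin(q)]/.05,2)
for a,b in zip(q[1:],np.diff(c,axis=0)):print(round(a,3),b.round(2))
```

```text
1.326 [-0.21  0.04]
1.263 [-0.2   0.06]
1.201 [-0.2   0.07]
1.138 [-0.19  0.08]
1.076 [-0.19  0.1 ]
1.014 [-0.19  0.1 ]
0.951 [-0.17  0.12]
0.889 [-0.17  0.13]
0.826 [-0.16  0.14]
0.764 [-0.16  0.15]
0.702 [-0.14  0.16]
0.639 [-0.13  0.16]
0.577 [-0.12  0.18]
0.514 [-0.11  0.18]
0.452 [-0.1   0.18]
0.39 [-0.09  0.2 ]
0.327 [-0.07  0.2 ]
0.265 [-0.06  0.2 ]
0.202 [-0.05  0.21]
0.14 [-0.04  0.21]
0.1 [-0.01  0.13]
0.07 [-0.01  0.1 ]
0.04 [-0.01  0.1 ]
0.02 [0.   0.07]
0.0 [0.   0.07]
```

Call:
send_rows:
  plan:
    - {"x":0,"y":-0.21,"z":0.04,"spin":0}
    - {"x":0,"y":-0.2,"z":0.06,"spin":0}
    - {"x":0,"y":-0.2,"z":0.07,"spin":0}
    - {"x":0,"y":-0.19,"z":0.08,"spin":0}
    - {"x":0,"y":-0.19,"z":0.1,"spin":0}

```text
time_s: 15.32
position: [0.6451, 0.0193, 0.2207]
tool_rot: [0.03, 1.0, 0.0, -0.0]
contact_force: [0.3, 2.6, -0.2]
finger_gap: 0.0116
grip_force: 60.3
```

```bash
cat >> h.py <<'E'
def arm():
    s=observe();p=s["position"];a=-.058;y=-np.sin(a)*(p[0]-.6015)+np.cos(a)*(p[1]+.007);z=p[2]-.006
    print("r",np.hypot(.110-y,z-.066),"q",np.arctan2(z-.066,.110-y),s["finger_gap"],s["contact_force"],s["grip_force"])
E
python3 - <<'E'
from h import *
arm(); f=grab_frame('scene')
print([(np.round(d["point"]),d["confidence"]) for d in spot_point('handle','scene')])
p=observe()["position"];print(proj('scene',[p[0],p[1],p[2]-.006]))
E
```

```text
r 0.16942269984920508 q 1.0710745829646968 0.011644397718503884 [ 0.31584525  2.56155241 -0.16990645] 60.27507126331329
[(array([368., 237.]), 0.68), (array([304., 193.]), 0.63), (array([205., 112.]), 0.63)]
[[304.84788469 191.16403035]]
```

Call:
send_rows:
  plan:
    - {"x":0,"y":-0.19,"z":0.1,"spin":0}
    - {"x":0,"y":-0.17,"z":0.12,"spin":0}
    - {"x":0,"y":-0.17,"z":0.13,"spin":0}
    - {"x":0,"y":-0.16,"z":0.14,"spin":0}
    - {"x":0,"y":0,"z":0,"spin":0}

```text
time_s: 16.05
position: [0.6429, -0.0153, 0.1958]
tool_rot: [0.03, 1.0, -0.0, -0.0]
contact_force: [0.7, 1.1, -1.0]
finger_gap: 0.012
grip_force: 59.3
```

```bash
python3 -c "
from h import *
arm()"
```

```text
r 0.1696006133930981 q 0.8184012348516427 0.011975377033326035 [ 0.65042413  1.05989796 -0.98301496] 59.29354727268219
```

Stable. I continue down.

Call:
send_rows:
  plan:
    - {"x":0,"y":-0.16,"z":0.15,"spin":0}
    - {"x":0,"y":-0.14,"z":0.16,"spin":0}
    - {"x":0,"y":-0.13,"z":0.16,"spin":0}
    - {"x":0,"y":-0.12,"z":0.18,"spin":0}
    - {"x":0,"y":-0.11,"z":0.18,"spin":0}

```text
time_s: 16.68
position: [0.6409, -0.0479, 0.1545]
tool_rot: [0.03, 1.0, -0.0, -0.0]
contact_force: [-2.0, 2.3, -0.7]
finger_gap: 0.012
grip_force: 58.4
```

Call:
send_rows:
  plan:
    - {"x":0,"y":-0.1,"z":0.18,"spin":0}
    - {"x":0,"y":-0.09,"z":0.2,"spin":0}
    - {"x":0,"y":-0.07,"z":0.2,"spin":0}
    - {"x":0,"y":-0.06,"z":0.2,"spin":0}
    - {"x":0,"y":0,"z":0,"spin":0}

```text
time_s: 17.3
position: [0.6399, -0.0632, 0.115]
tool_rot: [0.029, 1.0, 0.0, -0.001]
contact_force: [-2.3, 3.1, -2.0]
finger_gap: 0.0122
grip_force: 58.4
```

```bash
python3 -c "
from h import *
arm()"
```

```text
r 0.16944063067505874 q 0.2567664869319634 0.012191313689052501 [-2.27931894  3.09733493 -2.01615647] 58.41250777244568
```

Call:
send_rows:
  plan:
    - {"x":0,"y":-0.05,"z":0.21,"spin":0}
    - {"x":0,"y":-0.04,"z":0.21,"spin":0}
    - {"x":0,"y":-0.01,"z":0.13,"spin":0}
    - {"x":0,"y":-0.01,"z":0.1,"spin":0}
    - {"x":0,"y":0,"z":0,"spin":0}

```text
time_s: 17.92
position: [0.6397, -0.0675, 0.0834]
tool_rot: [0.029, 1.0, 0.001, -0.0]
contact_force: [-3.0, 5.3, -1.6]
finger_gap: 0.0116
grip_force: 58.4
```

Call:
send_rows:
  plan:
    - {"x":0,"y":-0.01,"z":0.07,"spin":0}
    - {"x":0,"y":0,"z":0.05,"spin":0}
    - {"x":0,"y":0,"z":0.05,"spin":0}
    - {"x":0,"y":0,"z":0,"spin":0}

```text
time_s: 18.42
position: [0.6399, -0.0677, 0.0777]
tool_rot: [0.029, 1.0, 0.001, 0.0]
contact_force: [-9.7, 8.2, 15.9]
finger_gap: 0.0117
grip_force: 61.6
```

```bash
python3 -c "
from h import *
arm()"
```

```text
r 0.16846741658177694 q 0.03400741140554527 0.011680241010406796 [-9.74222859  8.15397252 15.85843031] 61.63826286792755
```

The foot is on the disc, with a 16 N reaction near level. I release gently and rise.

Call:
send_rows:
  plan:
    - {"x":0,"y":0,"z":-0.03,"spin":0}
    - {"x":0,"y":0,"z":0,"spin":0}
    - {"x":0,"y":0,"z":0,"spin":0}
    - {"x":0,"y":0,"z":0,"spin":0}
  hand: 0.5

```text
time_s: 18.92
position: [0.6401, -0.0695, 0.0767]
tool_rot: [0.029, 1.0, -0.0, 0.0]
contact_force: [-0.5, -0.5, -0.8]
finger_gap: 0.0429
grip_force: 0.0
```

Call:
send_rows:
  plan:
    - {"x":0,"y":0,"z":-0.3,"spin":0}
    - {"x":0,"y":0,"z":-0.6,"spin":0}
    - {"x":0,"y":0,"z":-0.9,"spin":0}
    - {"x":0,"y":0,"z":-0.9,"spin":0}
    - {"x":0,"y":0,"z":0,"spin":0}

```text
time_s: 19.55
position: [0.6428, -0.0696, 0.2176]
tool_rot: [0.029, 1.0, -0.0, 0.004]
contact_force: [0.3, -0.4, -0.5]
finger_gap: 0.0427
grip_force: 0.0
```

Run:
```python
from h import *
go()
f=grab_frame('scene');w=grab_frame('wrist')
print([(np.round(d["point"],1),onz('scene',d['point'],.066).round(4),d["confidence"]) for d in spot_point('handle','scene')])
print([(onz('scene',d['point'],0).round(4),d["confidence"]) for d in spot_point('disc36','scene')])
a=-.058;c,s=np.cos(a),np.sin(a)
for q in (-.1,0,.1):
  y=.11-.17*np.cos(q);print(q,proj('scene',[.6015+c*.038-s*y,-.007+s*.038+c*y,.066+.17*np.sin(q)]))
cv2.imwrite('pics/e.png',np.hstack([cv2.resize(f[150:270,240:360],(400,400),interpolation=cv2.INTER_CUBIC),cv2.resize(w,(400,400))]))
```

```text
t 19.55 [ 0.6428 -0.0696  0.2176] head 176.6 gap 0.04273448540517917 [ 0.3 -0.4 -0.5] 0.0
[(array([203.2, 113.8]), array([0.174 , 0.1861, 0.066 ]), 0.79), (array([368.7, 240.2]), array([0.8415, 0.0637, 0.066 ]), 0.53), (array([281.2, 239.7]), array([ 0.6374, -0.0679,  0.066 ]), 0.43)]
[(array([0.4324, 0.0254, 0.    ]), 0.97), (array([ 0.425 , -0.2578,  0.    ]), 0.92), (array([ 0.4582, -0.122 ,  0.    ]), 0.78), (array([ 0.6056, -0.0071,  0.    ]), 0.76), (array([ 0.5431, -0.3538,  0.    ]), 0.73)]
-0.1 [[280.369427   242.00577941]]
0 [[280.54618149 239.77676491]]
0.1 [[281.07819149 237.02854657]]
```

View pics/e.png

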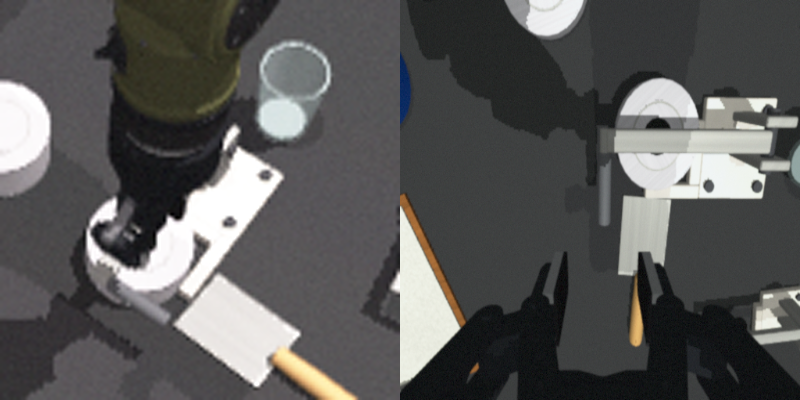

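The arm lies level on the disc: the handle is at row 239.7 against 239.8 expected for level. The disc sits in the corner, nothing else has moved and the gripper is clear.

```bash
python3 -c "
from bench import *
print(job_done())"
```

```text
the job is handed in; nothing more can be done
None
```

The 36 mm disc is in the corner against both stops, the arm was lowered gently onto it and rests level, and the job is handed in after about 20 s of the 58 s allowed; the judge's verdict was not shown.

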